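Check the latching stop button of the degassing pump

ROBOT

A 6-joint arm with a two-finger parallel gripper is mounted at the origin on the work surface. World frame = base frame: x ahead of the robot, y to its left, z up, the work surface at z = 0. Lengths are in m, angles in rad, forces in N, time in s.
With the tool pointing down it reaches from about 0.375 to 0.9 m from the base axis. Payload 3.1 kg.
Tool frame: the origin (TCP) lies between the finger pads; the fingertips stand 22 mm ahead of it and the grasp point (between the pads) lies 3 mm ahead of it; z points along the fingers, y is the line along which they close (so a half turn about z gives the same grasp; the last joint's range is limited). The gripper opens to 87 mm and grips with 3 to 60 N. Pads are 19 mm wide; open, the fingers measure 117 mm over their backs; the gripper's body (75 mm by 190 mm) begins 51 mm behind the grasp point.
Start: joints at [1.065, 0.527, 1.433, -0, 1.181, -0.178], TCP at [0.201, 0.592, 0.245] pointing down, gripper open.
Joint ranges: [-3.08, 3.08], [-0.75, 2.2], [0.22, 2.44], [-1.43, 4.57], [0, 2.65], [-2.85, 2.85]. Speed limits (rad/s): [2.79, 2.79, 3.14, 3.14, 3.14, 3.14].

INTERFACE

Orientations are given as a unit quaternion [x, y, z, w].
In Python, from rig import get_obs, camera, get_calibration, hand_in, cut_out gives the robot as it stands.
- The arm moves only by the shell command python3 -m inch 'ROWS' [OPENING] [FORCE]. ROWS is JSON, one flat list of numbers, 6 for each row, row after row: the shift along the tool's x, y, z scaled (see below), then the turn, a rotation vector about the tool's x, y, z scaled (see below). A call has 1 to 20 rows; each row is the pose to reach, as a shift and turn from the pose commanded when the call began, along the tool's axes at that moment; what a row does not reach only later rows make up. The controller multiplies each number of a shift by 0.08 m and each number of a turn by 90 degrees. A row lasts 1/12 s, in which the tool goes at most 41.7 mm and 7.16 degrees, less where a joint would pass 70% of its speed; a pose out of reach is approached as far as the arm can. A call with a number of a shift or a turn outside -1 to 1 is refused whole. A call with a gripper value outside its range is refused whole. OPENING is the finger opening in mm, from 0 to 87, set as the call begins (- or left out, the last holds). The fingers move at their own pace and stop on an object; FORCE is the grip in N (left out, the last holds). Time passes only in rows, so rows that repeat a pose let the fingers close. It gives the time, the measured TCP pose, the force, the opening and the grip force at its end, in the units of the state.
- get_obs(): the state, without advancing time (a new reading comes with each control period).
- camera(name): name is "side" or "top"; returns the picture (480x640x3 uint8, red, green, blue); there is no depth.
- get_calibration(name): a dict with "vertical_fov" (degrees; the focal length in pixels is half the picture's height over the tangent of half this angle, whatever the lens; pixels are square), "cx", "cy" (the principal point, pixels), "D" ([k1, k2, p1, p2, k3] as OpenCV has them; the pictures are not rectified), "T" (4x4, takes a point from camera to world coordinates). Camera axes: x right, y down, z forward; pixel columns grow to the right and rows downward; lengths in m; the calibration is good to about 2 mm. A picture is of the moment at which its call begins. get_calibration takes no time and is no camera call.
- hand_in(): hands the job in; it is judged then, once.
Trained networks look in the newest picture that a camera, given by its name, has taken for a name from the list of things; names that differ only in an ending like _2 or _b are one class to them, and where a whole thing is asked for, a point or a joint stands for the part that bears it (a point fixed in the world has none). Each returns a list of dicts, best first, with "conf" (0 to 1); they miss things now and then, are a little off and sometimes report something else, mostly with a low value. They report only what shows in the picture. A call takes as long as a camera call. They do not tell look-alikes from the thing itself.
- cut_out(camera, thing): "region" (480x640 bool, what is visible of it) and "bbox" ([left, top, right, bottom] in pixels, round what is visible of it).
The state is a dict: "time": time; "q": joint angles; "joint_velocities": joint speeds; "joint_torque": joint torques, N m; "position": TCP position; "tool_rot": TCP orientation; "ft_force": force on the tool from outside, world axes, zero at the start; "moment": the same for the moment, N m; "grip_width": finger opening in m; "grip_force": force on a finger pad.
Only numpy, scipy, OpenCV 4.12 (cv2) and the standard library are available. Lean on these libraries where they do the work, as an engineer would, in place of code of your own. Each camera call takes 0.05 s, during which the arm holds its last target. There are 200 camera calls.

TASK

Check the pump's stop before casting starts: press the mushroom button that has a raised grip bar across its head fully down so that it latches, then turn its bar about 60 degrees clockwise (seen from above) so that it springs back up, and leave it up and turned, with the hand clear. Do not press the plain round button on the other, equal box.

Things in the scene. Friction and masses are not known exactly. Their poses are not given: they have to be found in the camera images.
- stop_grip (a point): On the axis of the black stop button: head 50 mm across, 15 mm thick, on a steel collar atop a fixed grey box (90 x 90 x 55 mm). Across the head stands a grip bar 40 mm long, 14 mm wide, 23 mm high, with a thin pale line along its top; grip across its width. The point is in the bar, 10 mm below its flat top, 13 mm above the head (104 mm up from the bench). x runs along the bar, z up; moves with the button.
- stop (a joint): How far the stop button is pressed, in m: 0 up, 0.009 at its hard stop. It resists with up to about 5 N after the first 1 mm, then yields, and the force rises again only at the hard stop (12 N there is fine). Pushed all the way and let go, it stays latched at about 0.008; let go before 0.007 it springs back up.
- stop_knob (a joint): Turn of the stop button's head and bar, in rad, growing clockwise seen from above; starts at 0 to 0.15, end stop at 1.4. Light friction (0.04 N m); stays where left. It latches only when pressed near its starting angle. Past about 0.65 (37 degrees) the latch lets go and a weak spring (about 2 N) lifts the head as soon as nothing holds it down.
- start (a joint): How far the other button is pressed, in m: 0 up, 0.009 down. A plain black mushroom head of the same 50 mm, smooth on top, without a bar, on an equal grey box; not to be pressed. Either box may stand to the left.
There are look-alikes about, which are no part of the job. Leave any green look-alike of the part that bears start alone. What is shaped like the part that bears stop_grip but purple is not meant.

How it is judged:
By the outcome, as a careful person would: the job done as asked, in the order asked, and still so for the second after the job is handed in, with the robot touching nothing.
It also fails if it takes over 38 s, if anything falls off the work surface, if the arm or the gripper's body presses on something with over 40 N, if the wrist force passes 120 N, or if a joint passes its speed limit or range.

## Working session

There is one attempt and no reset: what is moved stays moved. The work goes in short steps, Python scripts to look and compute and a shell command to move; the robot and the scene stay as the last step left them, time stands still between calls to the robot, and variables do not carry over. Pictures are saved under pics/ and viewed, at most 10 in all, crops included, and the job is handed in when it is done.

```bash
mkdir -p pics; ls
python3 - <<'E'
from rig import *
import cv2,numpy as np
for c in("top","side"):
    im=camera(c); cv2.imwrite(f"pics/{c}0.png",im[:,:,::-1])
    for t in("stop_grip","start"):
        for d in cut_out(c,t): print(c,t,round(d["conf"],2),d["bbox"],d["region"].sum())
    k=get_calibration(c);print(k)
o=get_obs();print(o)
E
```

```text
pics
top stop_grip 0.92 [209.8, 191.4, 243.0, 225.4] 825
top stop_grip 0.77 [119.3, 279.8, 149.2, 311.9] 910
top start 0.62 [449.5, 260.3, 482.4, 292.6] 905
top start 0.61 [433.9, 154.2, 464.5, 184.7] 825
{'vertical_fov': 44.85109090809674, 'cx': 317.03271850218704, 'cy': 232.96803485109302, 'D': array([-0.00060439,  0.        ,  0.        ,  0.        ,  0.        ]), 'T': array([[-0.10734645, -0.97144195,  0.21160644,  0.29836712],
       [-0.99421933,  0.10534902, -0.02072456,  0.021443  ],
       [-0.00215983, -0.21260792, -0.9771352 ,  0.92975887],
       [ 0.        ,  0.        ,  0.        ,  1.        ]])}
side stop_grip 0.85 [306.4, 168.5, 331.8, 194.2] 480
side stop_grip 0.78 [229.1, 149.1, 255.6, 165.2] 386
side start 0.65 [314.7, 335.6, 347.4, 364.3] 822
{'vertical_fov': 51.48552746206588, 'cx': 319.8938282791071, 'cy': 234.45699663485354, 'D': array([-0.10831433,  0.        ,  0.        ,  0.        ,  0.        ]), 'T': array([[ 0.90871852, -0.3038624 ,  0.28617878,  0.21711243],
       [-0.41728191, -0.67826694,  0.60483863, -0.53347083],
       [ 0.01031788, -0.66904529, -0.74315001,  0.75863804],
       [ 0.        ,  0.        ,  0.        ,  1.        ]])}
{'time': 0.3, 'q': array([ 1.06449610e+00,  5.27871806e-01,  1.43312972e+00,  1.60076574e-05,
        1.18136501e+00, -1.78505384e-01]), 'joint_velocities': array([-0.00160228, -0.00348984, -0.00289511,  0.00201915, -0.00101096,
        0.00121431]), 'joint_torque': array([ 9.59355093e-04, -4.39561522e+01, -1.76550454e+01,  6.32804283e-02,
        5.50066063e-02, -1.12003713e-04]), 'position': array([0.20107041, 0.59150889, 0.24418275]), 'tool_rot': array([ 1.63167618e-01,  9.86598286e-01, -3.61990230e-04, -1.36888370e-04]), 'ft_force': array([ 0.60237   ,  1.02655436, -0.53098956]), 'moment': array([0.00735045, 0.01075576, 0.02401962]), 'grip_force': 0.0, 'grip_width': 0.0870858668054488}
```

View pics/top0.png

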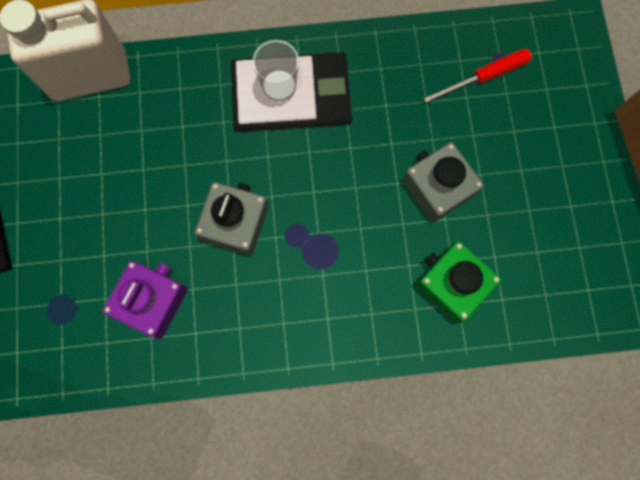

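View pics/side0.png

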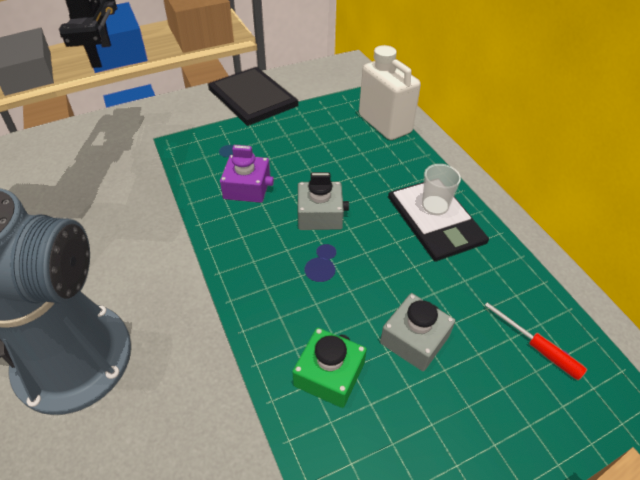

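Run:
```python
import cv2,numpy as np
t=cv2.imread("pics/top0.png");s=cv2.imread("pics/side0.png")
f=lambda im,x,y:cv2.resize(im[y-35:y+35,x-35:x+35],(400,400),interpolation=cv2.INTER_CUBIC)
cv2.imwrite("pics/crop.png",np.hstack([f(t,226,208),f(s,319,181)]))
```

```text
(no output)
```

View pics/crop.png

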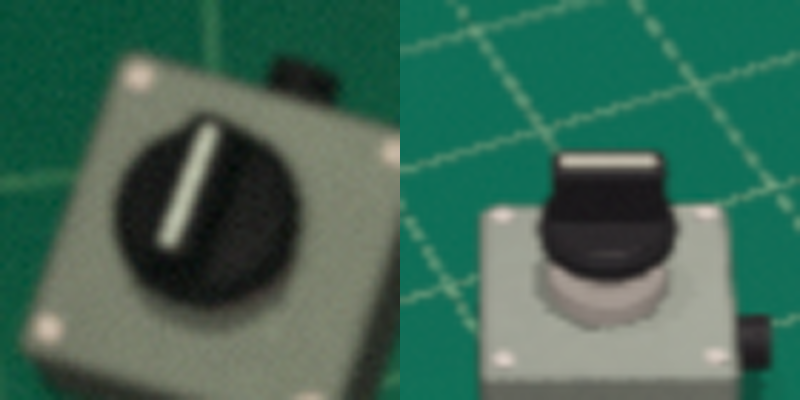

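The grey box with the barred head is at top (226,208) and side (319,181). The purple and green boxes are look-alikes, and the plain grey start button is at top (449,172). Next I measure the pale line on the bar.

```bash
cat > h.py <<'E'
from rig import *
import cv2,numpy as np
from scipy.spatial.transform import Rotation as R
def rays(c,px):
    k=get_calibration(c);f=240/np.tan(np.radians(k["vertical_fov"]/2))
    K=np.array([[f,0,k["cx"]],[0,f,k["cy"]],[0,0,1]])
    u=cv2.undistortPoints(np.float64(px).reshape(-1,1,2),K,k["D"])[:,0]
    return k["T"][:3,3],np.c_[u,np.ones(len(u))]@k["T"][:3,:3].T
def onz(c,px,z):
    o,d=rays(c,px);return o+d*((z-o[2])/d[:,2])[:,None]
def line(c,box):
    im=camera(c).astype(int);x0,y0,x1,y1=box
    g=im[y0:y1,x0:x1].min(2);m=np.uint8(g>110)
    n,l,s,_=cv2.connectedComponentsWithStats(m)
    out=[]
    for i in range(1,n):
        if s[i,4]>6:
            p=np.argwhere(l==i)[:,::-1]+[x0,y0];w=g[l==i]-60.
            ctr=(p*w[:,None]).sum(0)/w.sum();v=np.linalg.svd(p-ctr)[2][0]
            t=(p-ctr)@v;out.append((s[i,4],ctr,ctr+v*t.min(),ctr+v*t.max()))
    return out
E
python3 - <<'E'
from h import *
for c,b in(("top",(216,193,234,218)),("side",(308,170,334,182))):
    for a,m,p,q in line(c,b):
        w=onz(c,[m,p,q],.114);d=w[2]-w[1]
        print(c,a,m,p,q,w.round(4).tolist(),np.hypot(*d[:2]),np.degrees(np.arctan2(d[1],d[0])))
o=get_obs();print(o["position"],R.from_quat(o["tool_rot"]).as_matrix().round(4))
E
```

```text
top 60 [223.54968114 205.20057601] [227.36239837 195.1373035 ] [219.85739915 214.94597217] [[0.5307, 0.1346, 0.114], [0.5452, 0.1279, 0.114], [0.5167, 0.141, 0.114]] 0.03132451881991378 155.45205191000318
side 33 [319.8151289  173.55495251] [311.9971109  173.51072723] [328.00225558 173.60126578] [[0.5323, 0.1374, 0.114], [0.5184, 0.1437, 0.114], [0.5469, 0.1307, 0.114]] 0.031406951925128046 -24.476116028936836
[0.20112484 0.59162948 0.24440314] [[-9.468e-01  3.219e-01 -2.000e-04]
 [ 3.219e-01  9.468e-01 -3.000e-04]
 [ 0.000e+00 -3.000e-04 -1.000e+00]]
```

```bash
A='[-0.32,-0.226,0,0,0,0,-0.64,-0.452,0,0,0,0,-0.957,-0.677,0,0,0,0]'
python3 -m inch '[-0.32,-0.226,0,0,0,0,-0.64,-0.452,0,0,0,0,-0.957,-0.677,0,0,0,0]' 60
python3 -m inch '[-0.32,-0.226,0,0,0,0,-0.64,-0.452,0,0,0,0,-0.957,-0.677,0,0,0,0]'
python3 -m inch '[-0.32,-0.226,0,0,0,0,-0.64,-0.452,0,0,0,0,-0.957,-0.677,0,0,0,0]'
python3 -m inch '[-0.32,-0.226,0,0,0,0,-0.64,-0.452,0,0,0,0,-0.957,-0.677,0,0,0,0]'
python3 -m inch '[-0.32,-0.226,0,0,0,0,-0.64,-0.452,0,0,0,0,-0.957,-0.677,0,0,0,0]'
python3 -m inch '[-0.32,-0.226,0,0,0,0,-0.64,-0.452,0,0,0,0.03,-0.957,-0.677,0,0,0,0.063,-0.957,-0.677,0,0,0,0.063,-0.957,-0.677,0,0,0,0.063]' 45
python3 - <<'E'
from h import *
for c in("top","side"): cv2.imwrite(f"pics/{c}1.png",camera(c)[:,:,::-1])
o=get_obs();M=R.from_quat(o["tool_rot"]).as_matrix()
print(o["time"],o["position"],M.round(4),o["ft_force"],(M.T@(np.array([.5315,.136,.16])-o["position"]))/.08)
E
```

```text
time: 0.65
position: [0.2564, 0.5152, 0.2445]
tool_rot: [0.162, 0.987, 0.0, 0.0]
ft_force: [0.5, -1.4, 0.2]
grip_width: 0.0744
grip_force: 0.0
time: 0.9
position: [0.3119, 0.4387, 0.2447]
tool_rot: [0.163, 0.987, 0.0, 0.0]
ft_force: [-0.0, -0.3, 0.3]
grip_width: 0.0614
grip_force: 0.0
time: 1.15
position: [0.3671, 0.3627, 0.2448]
tool_rot: [0.163, 0.987, 0.0, 0.0]
ft_force: [0.1, -0.2, -0.9]
grip_width: 0.0602
grip_force: 0.0
time: 1.4
position: [0.4222, 0.2867, 0.2448]
tool_rot: [0.163, 0.987, 0.0, 0.0]
ft_force: [-0.1, 0.1, -1.1]
grip_width: 0.0598
grip_force: 0.0
time: 1.65
position: [0.4773, 0.2107, 0.2448]
tool_rot: [0.163, 0.987, 0.0, 0.0]
ft_force: [0.7, -0.3, 0.9]
grip_width: 0.0597
grip_force: 0.0
time: 2.07
position: [0.5324, 0.1348, 0.2445]
tool_rot: [0.213, 0.977, 0.0, 0.0]
ft_force: [-0.5, 0.1, -0.4]
grip_width: 0.0457
grip_force: 0.0
2.1667 [0.53067837 0.13652149 0.24437149] [[-9.104e-01  4.137e-01 -1.300e-03]
 [ 4.137e-01  9.104e-01  4.000e-04]
 [ 1.300e-03 -1.000e-04 -1.000e+00]] [ 0.23627551  1.07204367 -0.07681934] [-0.01346596 -0.00154462  1.05462667]
```

```bash
python3 -m inch '[0,0,0.35,0,0,0,0,0,0.7,0,0,0,0,0,1,0,0,0]'
python3 -m inch '[0,0,0.25,0,0,0,0,0,0.55,0,0,0,0,0,0.55,0,0,0,0,0,0.55,0,0,0]' 26
python3 - <<'E'
from h import *
t,s=camera("top"),camera("side")
f=lambda im,x,y:cv2.resize(im[y-50:y+50,x-50:x+50],(400,400),interpolation=cv2.INTER_CUBIC)
cv2.imwrite("pics/crop2.png",np.hstack([f(t,226,208),f(s,319,171)])[:,:,::-1])
E
```

```text
time: 2.42
position: [0.5302, 0.1376, 0.1639]
tool_rot: [0.211, 0.978, 0.0, -0.0]
ft_force: [0.1, -0.5, 0.2]
grip_width: 0.0452
grip_force: 0.0
time: 2.75
position: [0.5298, 0.1373, 0.1199]
tool_rot: [0.211, 0.978, -0.0, -0.002]
ft_force: [0.1, -0.4, 0.1]
grip_width: 0.0288
grip_force: 0.0
```

View pics/crop2.png

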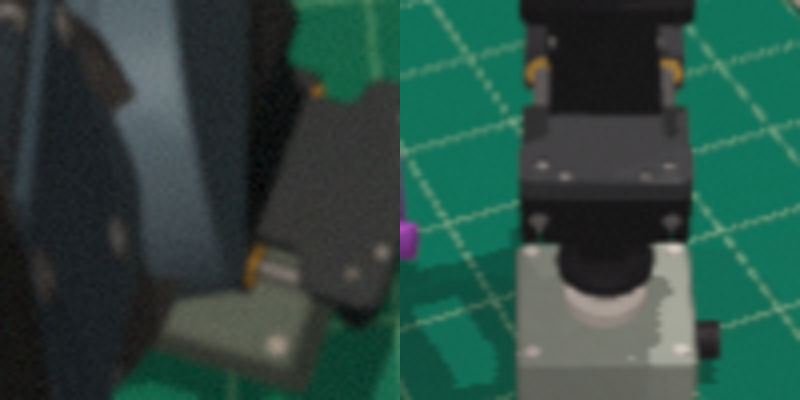

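The side crop shows the fingers straddling the bar over the head, with no contact. Now I press.

```bash
python3 -m inch '[0,0,0.05,0,0,0,0,0,0.09,0,0,0,0,0,0.09,0,0,0]' 24
python3 -m inch '[0,0,0.025,0,0,0,0,0,0.05,0,0,0,0,0,0.05,0,0,0]'
python3 -m inch '[0,0,0.025,0,0,0,0,0,0.025,0,0,0]'
```

```text
time: 3.1
position: [0.5316, 0.1362, 0.1138]
tool_rot: [0.212, 0.977, 0.0, 0.0]
ft_force: [-0.6, 0.0, -0.3]
grip_width: 0.0241
grip_force: 0.0
time: 3.35
position: [0.5316, 0.1361, 0.1096]
tool_rot: [0.212, 0.977, 0.0, 0.0]
ft_force: [0.1, 0.9, 0.3]
grip_width: 0.0241
grip_force: 0.6
time: 3.52
position: [0.5314, 0.1361, 0.1071]
tool_rot: [0.212, 0.977, -0.0, -0.0]
ft_force: [-0.4, 0.0, 0.4]
grip_width: 0.0239
grip_force: 0.0
```

```bash
python3 -m inch '[0,0,0.012,0,0,0,0,0,0.025,0,0,0]'
python3 -m inch '[0,0,0.012,0,0,0,0,0,0.012,0,0,0]'
python3 -m inch '[0,0,0.012,0,0,0,0,0,0.012,0,0,0]'
```

```text
time: 3.68
position: [0.5315, 0.1361, 0.1052]
tool_rot: [0.212, 0.977, -0.0, -0.0]
ft_force: [-0.2, -0.2, 0.2]
grip_width: 0.0238
grip_force: 0.4
time: 3.85
position: [0.5316, 0.1361, 0.1042]
tool_rot: [0.212, 0.977, -0.0, 0.0]
ft_force: [0.4, 0.1, 1.5]
grip_width: 0.0238
grip_force: 0.8
time: 4.02
position: [0.5317, 0.1361, 0.1038]
tool_rot: [0.212, 0.977, -0.0, 0.0]
ft_force: [-0.1, -0.2, 3.7]
grip_width: 0.0238
grip_force: 1.8
```

```bash
python3 -m inch '[0,0,0.012,0,0,0,0,0,0.012,0,0,0]'
python3 -m inch '[0,0,0.012,0,0,0,0,0,0.012,0,0,0]'
python3 -m inch '[0,0,0.012,0,0,0,0,0,0.012,0,0,0]'
```

```text
time: 4.18
position: [0.5317, 0.1361, 0.1036]
tool_rot: [0.212, 0.977, -0.0, 0.0]
ft_force: [-1.8, -0.3, 8.6]
grip_width: 0.0241
grip_force: 4.7
time: 4.35
position: [0.5319, 0.1361, 0.1035]
tool_rot: [0.212, 0.977, -0.0, 0.001]
ft_force: [-2.1, -1.2, 16.1]
grip_width: 0.0242
grip_force: 7.5
time: 4.52
position: [0.532, 0.1361, 0.1034]
tool_rot: [0.212, 0.977, 0.0, 0.001]
ft_force: [-3.1, -0.9, 20.7]
grip_width: 0.0239
grip_force: 10.3
```

```bash
python3 -m inch '[0,0,-0.05,0,0,0,0,0,-0.1,0,0,0,0,0,-0.4,0,0,0,0,0,-0.8,0,0,0,0,0,-1,0,0,0]' 30
python3 -m inch '[0,0,-0.4,0,0,0,0,0,-0.8,0,0,0,0,0,-0.8,0,0,0,0,0,-0.8,0,0,0]'
python3 - <<'E'
from h import *
for a,m,p,q in line("side",(304,170,338,190)): print(a,m,p,q)
t,s=camera("top"),camera("side")
f=lambda im,x,y:cv2.resize(im[y-50:y+50,x-50:x+50],(400,400),interpolation=cv2.INTER_CUBIC)
cv2.imwrite("pics/crop3.png",np.hstack([f(t,226,208),f(s,319,171)])[:,:,::-1])
o,d=rays("side",[[319.8,173.5]]);k=get_calibration("side")
E
```

```text
time: 4.93
position: [0.5323, 0.1363, 0.1826]
tool_rot: [0.212, 0.977, 0.0, 0.001]
ft_force: [0.3, 0.9, 0.5]
grip_width: 0.0299
grip_force: 0.0
time: 5.27
position: [0.5325, 0.1363, 0.2462]
tool_rot: [0.212, 0.977, 0.001, 0.002]
ft_force: [0.2, 0.6, -1.0]
grip_width: 0.0303
grip_force: 0.0
17 [320.28610603 176.90219378] [326.99695338 176.79997804] [313.00020057 177.01316848]
25 [305.30447542 185.7732942 ] [305.72687272 182.81803124] [304.82639805 189.11811751]
47 [334.66050699 185.14664771] [333.28486243 181.20298495] [336.11262349 189.3095383 ]
```

View pics/crop3.png

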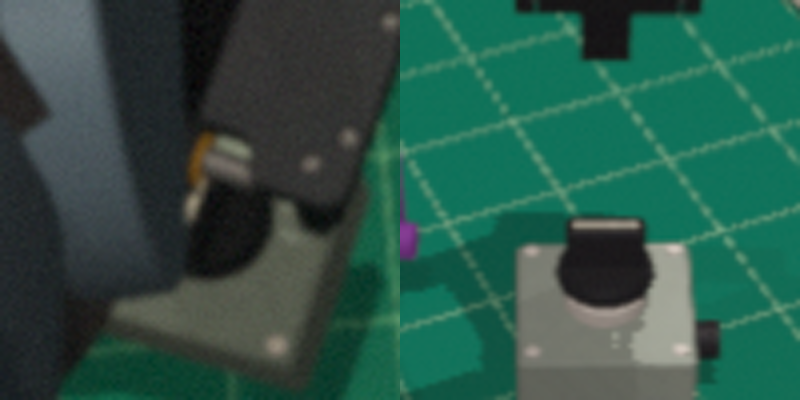

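The side crop shows the head lower: its pale line went from row 173.5 to 176.9, about 8 mm, so it is latched. Now I go down, grip and turn.

```bash
python3 -m inch '[0,0,0.4,0,0,0,0,0,0.8,0,0,0,0,0,1,0,0,0]' 30
python3 -m inch '[0,0,0.35,0,0,0,0,0,0.65,0,0,0,0,0,0.72,0,0,0,0,0,0.72,0,0,0,0,0,0.72,0,0,0]' 24
python3 -m inch '[0,0,0,0,0,0,0,0,0,0,0,0,0,0,0,0,0,0,0,0,0,0,0,0,0,0,0,0,0,0]' 8 15
```

```text
time: 5.67
position: [0.5285, 0.1359, 0.1602]
tool_rot: [0.212, 0.977, -0.001, -0.004]
ft_force: [-0.7, -0.1, -0.4]
grip_width: 0.0304
grip_force: 0.0
time: 6.08
position: [0.5304, 0.1361, 0.1057]
tool_rot: [0.212, 0.977, -0.0, -0.002]
ft_force: [-0.8, -0.3, 0.6]
grip_width: 0.0245
grip_force: 0.0
time: 6.5
position: [0.5308, 0.1353, 0.1069]
tool_rot: [0.211, 0.977, -0.001, -0.001]
ft_force: [-2.7, -5.0, -0.1]
grip_width: 0.0141
grip_force: 15.0
```

```bash
python3 -m inch '[0,0,0,0,0,0.06,0,0,0,0,0,0.12,0,0,0,0,0,0.18,0,0,0,0,0,0.24,0,0,0,0,0,0.3,0,0,0,0,0,0.36,0,0,0,0,0,0.42,0,0,0,0,0,0.48,0,0,0,0,0,0.54,0,0,0,0,0,0.6,0,0,0,0,0,0.667,0,0,0,0,0,0.667,0,0,0,0,0,0.667]'
```

```text
time: 7.58
position: [0.5316, 0.1358, 0.1072]
tool_rot: [0.671, 0.741, -0.0, 0.0]
ft_force: [-0.8, -4.4, 1.6]
grip_width: 0.0143
grip_force: 15.0
```

```bash
python3 -m inch '[0,0,0,0,0,0,0,0,0,0,0,0,0,0,0,0,0,0,0,0,0,0,0,0]' 28
python3 -m inch '[0,0,-0.1,0,0,0,0,0,-0.3,0,0,0,0,0,-0.6,0,0,0,0,0,-0.95,0,0,0]'
python3 -m inch '[0,0,-0.4,0,0,0,0,0,-0.9,0,0,0,0,0,-0.9,0,0,0]'
```

```text
time: 7.92
position: [0.5323, 0.1367, 0.1072]
tool_rot: [0.672, 0.74, 0.001, 0.0]
ft_force: [1.1, 0.4, 2.4]
grip_width: 0.0268
grip_force: 0.7
time: 8.25
position: [0.5298, 0.1363, 0.1827]
tool_rot: [0.672, 0.74, -0.002, -0.002]
ft_force: [0.4, -0.3, -0.3]
grip_width: 0.0279
grip_force: 0.0
time: 8.5
position: [0.5354, 0.1369, 0.2626]
tool_rot: [0.672, 0.741, 0.005, 0.005]
ft_force: [0.3, 0.3, 0.8]
grip_width: 0.0281
grip_force: 0.0
```

```bash
python3 -m inch '[0.45,0,0,0,0,0,1,0,0,0,0,0,1,0,0,0,0,0]'
python3 -m inch '[0.45,0,0,0,0,0,1,0,0,0,0,0,1,0,0,0,0,0,1,0,0,0,0,0]'
python3 - <<'E'
from h import *
for c,b in(("top",(212,190,240,222)),("side",(308,168,334,190))):
    for a,m,p,q in line(c,b):
        w=onz(c,[m,p,q],.114);d=w[2]-w[1]
        print(c,a,m,w.round(4).tolist(),np.degrees(np.arctan2(d[1],d[0])))
t,s=camera("top"),camera("side")
f=lambda im,x,y:cv2.resize(im[y-50:y+50,x-50:x+50],(400,400),interpolation=cv2.INTER_CUBIC)
cv2.imwrite("pics/crop4.png",np.hstack([f(t,226,208),f(s,319,171)])[:,:,::-1])
E
```

```text
time: 8.75
position: [0.5223, 0.2212, 0.2556]
tool_rot: [0.671, 0.742, 0.002, -0.001]
ft_force: [0.5, -0.4, 0.1]
grip_width: 0.0279
grip_force: 0.0
time: 9.08
position: [0.5149, 0.2974, 0.2547]
tool_rot: [0.671, 0.742, -0.0, -0.0]
ft_force: [-0.6, -1.1, 0.3]
grip_width: 0.0283
grip_force: 0.0
top 125 [224.61457562 192.25951711] [[0.55, 0.1316, 0.114], [0.5514, 0.1502, 0.114], [0.5483, 0.1107, 0.114]] -94.5713128882011
top 64 [223.79111111 204.76981481] [[0.5313, 0.1342, 0.114], [0.5327, 0.119, 0.114], [0.5297, 0.15, 0.114]] 95.45621266131161
side 34 [320.15553628 173.62127783] [[0.5328, 0.1369, 0.114], [0.5308, 0.1527, 0.114], [0.535, 0.1207, 0.114]] -82.49663297715115
side 12 [332.71129707 185.54811715] [[0.5403, 0.0957, 0.114], [0.5447, 0.1048, 0.114], [0.5361, 0.0869, 0.114]] -115.66126388854282
```

View pics/crop4.png

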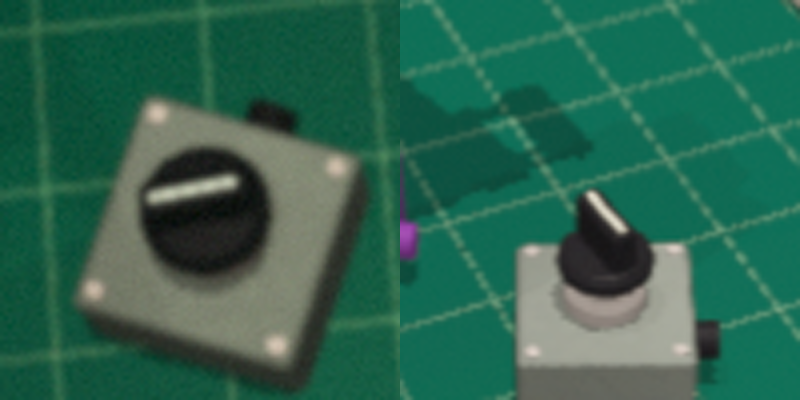

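The crops show the bar turned exactly 60° clockwise (155.5° to 95.5°). The head is up again, with the side line back at row 173.6, and the hand is clear.

```bash
python3 -c "from rig import *;print(hand_in())"
```

```text
the job is handed in; nothing more can be done
None
```

The barred stop button was pressed until it latched and turned 60° clockwise, and it sprang back up. The hand is clear, the plain button was not touched, and the job is handed in.

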